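# Feel which tip-out tin is full and empty it into the tray

## Robot

A 6-joint arm with a two-finger parallel gripper is mounted at the origin on a cart in front of the work surface, level with it; the furniture and walls round the work are solid. World frame = base frame: x ahead of the robot, y to its left, z up, the work surface at z = 0. Lengths are in m, angles in rad, forces in N, time in s.
With the tool pointing down it reaches from about 0.325 to 0.9 m from the base axis. Payload 3.5 kg.
Tool frame: the origin (TCP) lies on the centre line of the jaws, within the pads' length; the fingertips stand 22 mm ahead of it and the grasp point (between the pads) lies 3 mm ahead of it; z points along the fingers, y is the line along which they close (so a half turn about z gives the same grasp; the last joint's range is limited). The gripper opens to 85 mm and grips with 20 to 120 N. Pads are 22 mm wide; open, the fingers measure 114 mm over their backs; the gripper's body (76 mm by 85 mm) begins 54 mm behind the grasp point. The pads swing forward as they close: fully open they stand 13 mm farther back than shut.
Start: joints at [1.056, 0.276, -0.026, 1.268, 0, 1.467], TCP at [0.25, 0.573, 0.224] pointing down, gripper open.
Joint ranges: [-3.12, 3.12], [-0.85, 1.88], [-1.08, 1.24], [-1.95, 2.15], [-1.57, 1.53], [-3.14, 3.14]. Speed limits (rad/s): [2.57, 2.57, 3.14, 3.14, 3.14, 3.14].

## Interface

Orientations are given as a unit quaternion [x, y, z, w].
In Python, from bench import sensors, vision, job, cut_out, spot_point gives the robot as it stands. The module is installed in compiled form; this text tells all that it offers.
- The arm moves only by the shell command python3 -m jog 'ROWS' [FORCE]. ROWS is JSON, a list of rows, each a list of 3 entries, a list of its own where there are three numbers: the shift along the tool's x, y, z as a fraction of full scale, then the turn, a rotation vector about the tool's x, y, z as a fraction of full scale, then the opening, from 0 (shut) to 1 (fully open). A call has 1 to 5 rows; each row shifts and turns the commanded pose from where the row before left it, along the tool's axes as they then stand; what a row does not reach is not made up. Full scale, the value 1, is 25 cm for a shift and 5 degrees for a turn. A row lasts 1/8 s, in which the tool goes at most 62.5 mm and 10.7 degrees, less where a joint would pass 70% of its speed; a pose out of reach is approached as far as the arm can. A call with a number of a shift or a turn outside -1 to 1 is refused whole. A call with a gripper value outside its range is refused whole. The fingers move at their own pace and stop on an object; FORCE is the grip in N (left out, the last holds). Time passes only in rows, so rows that do not move let the fingers close. It gives the time, the measured TCP pose, the force, the opening and the grip force at its end, in the units of the state.
- sensors.get_obs(): the state, without advancing time (a new reading comes with each control period).
- vision.capture(name): name is "side" or "top" or "wrist"; returns a dict with "image" (400x640x3 uint8, red, green, blue), "depth" (400x640 float32, m along the optical axis (not along the pixel's ray), 0 where there is no reading), "camera_matrix" (3x3 intrinsics, pixels), "rvec" (rotation vector, rad) and "tvec" (3), from world to camera coordinates, as OpenCV has them; the wrist camera has in their place "tool_from_camera" (4x4, takes a point from camera to tool coordinates, whose origin is the TCP and whose axes are the flange's). Camera axes: x right, y down, z forward; pixel columns grow to the right and rows downward; lengths in m; the calibration is good to about 2 mm. A picture is of the moment at which its call begins: read the wrist's pose just before it.
- job.finish_job(): hands the job in; it is judged then, once.
Trained networks look in a picture, given as the dict that the camera call returned (one of the last four; its "shot" number tells which), for a name from the list of things; names that differ only in an ending like _2 or _b are one class to them, and where a whole thing is asked for, a point or a joint stands for the part that bears it (a point fixed in the world has none). Each returns a list of dicts, best first, with "confidence" (0 to 1); they miss things now and then, are a little off and sometimes report something else, mostly with a low value. They report only what shows in the picture. A call takes as long as a camera call.
- cut_out(picture, label): "mask" (400x640 bool, what is visible of it) and "rect" ([centre column, centre row, width, height] in pixels, round what is visible of it).
- spot_point(picture, label): "position" ([column, row] in pixels: a listed point, or the origin of a listed thing).
The state is a dict: "time_s": time; "qpos": joint angles; "qd": joint speeds; "joint_torque": joint torques, N m; "ee_pos": TCP position; "tool_rot": TCP orientation; "force": force on the tool from outside, world axes, zero at the start; "moment": the same for the moment, N m; "gripper_width": opening from 0.0 (shut) to 1.0 (fully open); "grasp_force": force on a finger pad.
Only numpy, scipy, OpenCV 4.12 (cv2) and the standard library are available. Lean on these libraries where they do the work, as an engineer would, in place of code of your own. Each camera call takes 0.05 s, during which the arm holds its last target. There are 200 camera calls.

## Task

One of the three green tip-out tins holds three lemons, another only one and the third none: tilt them a little by their ball knobs to feel which is the full one, then tip all three lemons of that tin out into the steel tray. Do not pour from the other tins, leave all the tins swung shut and let go, and do not push the salt shaker, garlic, mug or pepper mill about.

Things in the scene. Friction and masses are not known exactly. Their poses are not given: they have to be found in the camera images.
- rack: Fixed pale wooden rack, 670 wide, 340 high, with three identical green metal tip-out tins side by side, 220 mm apart, under one roof. Origin on the worktop below the hinge line (170 mm up), at the middle tin; x points into the rack, away from the robot, y left along the hinge line, z up. When shut the tins cannot be seen into; they cannot be lifted out.
- roof_edge (a point): Middle of the roof board's lower front edge, 325 mm up and 100 mm before the hinge line; the board is 15 mm thick, with jars on it. It ends almost over the ball knobs, so a gripper cannot come to a knob straight from above: come from the front, tilted 20 to 50 degrees. Boards 130 wide, with a soft dark dust strip behind, hang 50 mm below it before each tin, not before the knobs.
- tray: Fixed open steel tray on the worktop before and below all three tins, 250 deep (x) by 570 wide (y), walls 85 mm high, 5 thick; origin at the centre of its underside, axes as the rack's.
- tin_a (a joint): Tilt of the left tin about the hinge line at its lower front corner: 0 upright and shut, positive as its top tips forward to the robot, stop at 1.2 rad. The tin is 100 wide, about 0.4 kg (varies 15 percent). Its front wall slopes forward at 45 degrees to the pouring lip, 100 mm above and before the hinge line. Nearly frictionless: an empty tin swings shut by its own weight.
- knob_a (a point): Centre of the left tin's brass ball knob, 30 mm across; it moves with the tin. It sits 115 mm right of the tin's middle, 65 mm from the tin's wall; at rest 125 mm before and 65 mm above the hinge line. A steel arm joins it from behind; its left and right sides are free to grip.
- hinge_a (a point): Point on the fixed hinge line level with knob_a: the centre of that knob's arc, radius 141 mm.
- tin_b (a joint): Tilt of the middle tin about the hinge line at its lower front corner: 0 upright and shut, positive as its top tips forward to the robot, stop at 1.2 rad. Which tin holds how many lemons is not known. Lemons weigh 150 g, lie loose at the back of a floor that slopes 16 degrees down to the back, and tumble forward and out over the lip between about 0.7 and 1.2 rad.
- knob_b (a point): Centre of the middle tin's brass ball knob, 30 mm across; it moves with the tin. It sits 115 mm right of the tin's middle, 65 mm from the tin's wall; at rest 125 mm before and 65 mm above the hinge line. A steel arm joins it from behind; its left and right sides are free to grip.
- hinge_b (a point): Point on the fixed hinge line level with knob_b: the centre of that knob's arc, radius 141 mm.
- tin_c (a joint): Tilt of the right tin about the hinge line at its lower front corner: 0 upright and shut, positive as its top tips forward to the robot, stop at 1.2 rad. Held still at 0.14 rad, the pull along the knob's arc is about 1.3 N for an empty tin, 2.5 N with one lemon, 3.5 N with three; the rest of the tin is like the others.
- knob_c (a point): Centre of the right tin's brass ball knob, 30 mm across; it moves with the tin. It sits 115 mm right of the tin's middle, 65 mm from the tin's wall; at rest 125 mm before and 65 mm above the hinge line. A steel arm joins it from behind; its left and right sides are free to grip.
- hinge_c (a point): Point on the fixed hinge line level with knob_c: the centre of that knob's arc, radius 141 mm.
- salt_shaker: Salt shaker, 44 wide, 90 high, a bystander left of the tray's front. Origin at the centre of its underside.
- garlic: Garlic bulb, 56 mm, a bystander right of the tray's front. Origin at the centre of its underside.
- mug: Beige mug, 117x83x93 high, a bystander on the left. Origin at the centre of its underside.
- pepper_mill: Wooden pepper mill, 58 wide, 170 high, a bystander on the right. Origin at the centre of its underside.

How it is judged:
On the way:
1. one tin is tipped well forward (value of joint any of tin_a, tin_b, tin_c above 0.7 rad), for 0.1 s.
At the end, for the whole second after the job is handed in: The three lemons of the full tin rest in the tray (force on the tray over 3.7 N; three lemons weigh about 4.4 N), the single lemon still lies in its tin (exactly one tin is loaded, with over 1 N, the other two with under 0.2 N), and all three tins are shut (each tilt under 0.08 rad) (contact force between tray and anything else above 3.7 N and ((contact force between tin_a and anything else above 1 N and contact force between each of tin_b, tin_c and anything else below 0.2 N) or (contact force between tin_b and anything else above 1 N and contact force between each of tin_a, tin_c and anything else below 0.2 N) or (contact force between tin_c and anything else above 1 N and contact force between each of tin_a, tin_b and anything else below 0.2 N)) and value of joint each of tin_a, tin_b, tin_c below 0.08 rad); the robot touches nothing.
It fails at once if salt shaker pushed more than 40 mm (distance of salt_shaker from where it was at the start of the episode above 0.04 m).
It fails at once if garlic pushed more than 40 mm (distance of garlic from where it was at the start of the episode above 0.04 m).
It fails at once if mug pushed more than 40 mm (distance of mug from where it was at the start of the episode above 0.04 m).
It fails at once if pepper mill pushed more than 40 mm (distance of pepper_mill from where it was at the start of the episode above 0.04 m).
It also fails if it takes over 72 s, if anything falls off the work surface, if the arm or the gripper's body presses on something with over 40 N, if the wrist force passes 120 N, or if a joint passes its speed limit or range.

## Working session

There is one attempt and no reset: what is moved stays moved. The work goes in short steps, Python scripts to look and compute and a shell command to move; the robot and the scene stay as the last step left them, time stands still between calls to the robot, and variables do not carry over. Pictures are saved under pics/ and viewed, at most 10 in all, crops included, and the job is handed in when it is done.

```bash
mkdir -p pics; cat > h.py <<'E'
import numpy as np, cv2
from bench import sensors, vision, job, cut_out, spot_point
from scipy.spatial.transform import Rotation as R
def T_wc(p):
    if 'rvec' in p:
        Rm=cv2.Rodrigues(np.array(p['rvec'],float))[0]; t=np.array(p['tvec'],float).ravel()
        return Rm.T,-Rm.T@t
    o=p['obs']; Rt=R.from_quat(o['tool_rot']).as_matrix(); M=np.array(p['tool_from_camera'])
    return Rt@M[:3,:3], Rt@M[:3,3]+np.array(o['ee_pos'])
def cap(n):
    o=sensors.get_obs(); p=vision.capture(n); p['obs']=o; return p
def ray(p,uv):
    A,c=T_wc(p); d=A@np.linalg.inv(p['camera_matrix'])@np.array([uv[0],uv[1],1.]); return c,d
def deproj(p,uv):
    c,d=ray(p,uv); u,v=int(round(uv[0])),int(round(uv[1]))
    w=p['depth'][max(0,v-2):v+3,max(0,u-2):u+3]; w=w[w>0]
    return c+d*np.median(w) if len(w) else None
def tri(obs):
    A=np.zeros((3,3));b=np.zeros(3)
    for c,d in obs:
        d=d/np.linalg.norm(d);P=np.eye(3)-np.outer(d,d);A+=P;b+=P@c
    return np.linalg.solve(A,b)
def save(p,f): cv2.imwrite('pics/'+f,p['image'][:,:,::-1])
E
python3 - <<'E'
from h import *
np.set_printoptions(precision=3,suppress=True)
o=sensors.get_obs(); print(o['ee_pos'],o['tool_rot'],o['force'],o['gripper_width'])
for n in ['side','top']:
    p=cap(n); save(p,n+'1.png'); print(n,T_wc(p)[1])
    for l in ['knob_a','hinge_a','roof_edge','rack','tray','salt_shaker','garlic','mug','pepper_mill']:
        for r in spot_point(p,l)[:4]:
            print(l,round(r['confidence'],2),np.round(r['position'],1),deproj(p,r['position']))
E
```

```text
[0.25  0.572 0.223] [ 0.204  0.979 -0.001 -0.   ] [ 0.109  0.922 -0.367] 1.0009400328942624
side [-0.871  0.207  1.154]
knob_a 0.89 [410.9 182.6] [ 0.54  -0.233  0.248]
knob_a 0.46 [350.9 190.7] [ 0.528 -0.026  0.24 ]
hinge_a 0.95 [397.2 184.6] [ 0.885 -0.282  0.021]
hinge_a 0.79 [341.5 186.3] [ 0.799 -0.033  0.086]
roof_edge 0.96 [311.9 166.1] [-0.106  0.15   0.711]
salt_shaker 0.77 [272.3 294. ] [0.303 0.256 0.017]
garlic 0.54 [441.8 284.3] [ 0.279 -0.287  0.019]
pepper_mill 0.94 [475.1 246.7] [ 0.443 -0.458  0.025]
top [-0.616  0.594  1.823]
knob_a 0.55 [368.1 163.5] [ 0.553 -0.226  0.24 ]
knob_a 0.43 [323.7 185.5] [ 0.527 -0.009  0.236]
knob_a 0.42 [277.3 205.6] [0.154 0.324 0.74 ]
hinge_a 0.89 [312.1 173.9] [ 0.703 -0.042  0.105]
hinge_a 0.75 [352.1 157.5] [ 0.572 -0.157  0.29 ]
hinge_a 0.62 [262.1 192.3] [0.601 0.226 0.232]
roof_edge 0.62 [296.9 175.8] [0.556 0.094 0.317]
rack 0.95 [288.8 206.9] [0.129 0.301 0.752]
salt_shaker 0.63 [285.6 276.1] [0.31  0.256 0.055]
garlic 0.48 [404.6 233.6] [ 0.298 -0.282  0.033]
garlic 0.4 [276.  204.2] [0.164 0.323 0.733]
garlic 0.27 [288.2 210.2] [0.121 0.306 0.75 ]
pepper_mill 0.71 [416.7 195.6] [ 0.456 -0.444  0.022]
```

View pics/side1.png

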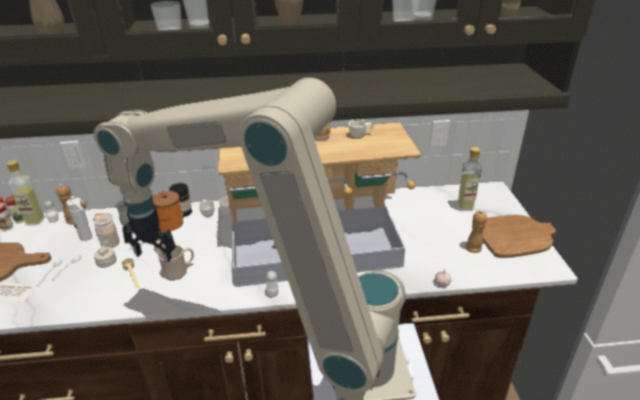

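View pics/top1.png

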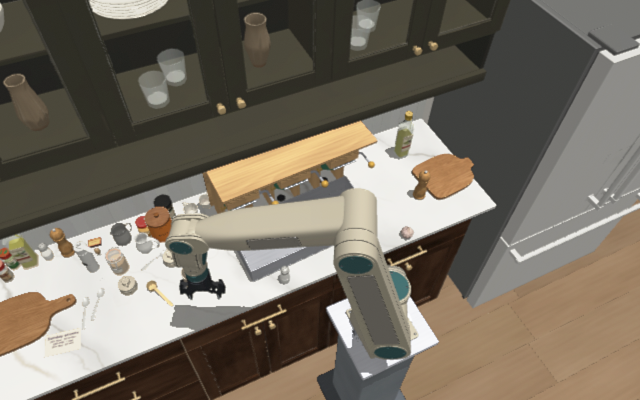

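```bash
python3 - <<'E'
from h import *
np.set_printoptions(precision=4,suppress=True)
s=cap('side');t=cap('top')
g=lambda p,l:[r['position'] for r in spot_point(p,l)[:3]]
S=dict(c=(410.9,182.6),b=(350.9,190.7));T=dict(c=(368.1,163.5),b=(323.7,185.5))
for k in 'cb': print(k,tri([ray(s,S[k]),ray(t,T[k])]))
print('roof',tri([ray(s,(311.9,166.1)),ray(t,(296.9,175.8))]))
print('hb',tri([ray(s,(341.5,186.3)),ray(t,(312.1,173.9))]))
print('hc',tri([ray(s,(397.2,184.6)),ray(t,(352.1,157.5))]))
E
```

```text
c [ 0.5616 -0.2357  0.2315]
b [ 0.5349 -0.02    0.2307]
roof [0.5394 0.1013 0.3373]
hb [ 0.6373 -0.0099  0.1897]
hc [ 0.6768 -0.2237  0.1549]
```

Side view: the tray spans about (232–402, 210–280), knob b is near (351,190), knob c near (411,183), and the arm hides tin a. The top view shows knobs at (324,185) and (368,163), with the gripper near the mug. The triangulated knobs are 217 mm apart and 231 mm high, which fits the given 220 and 235. Rack yaw is about 7°.

I'll lift, turn the jaws to line up with the rack, then tilt.

```bash
cat >> h.py <<'E'
def Rt(yaw,tilt):  # columns tool axes
    xr=np.array([np.cos(yaw),np.sin(yaw),0]); z=np.sin(tilt)*xr+np.array([0,0,-np.cos(tilt)]); y=np.array([-np.sin(yaw),np.cos(yaw),0])
    return np.c_[np.cross(y,z),y,z]
def go(pos,Rg=None,o=None):
    o=o or sensors.get_obs(); M=R.from_quat(o['tool_rot']).as_matrix(); e=np.array(o['ee_pos'])
    print('total shift (units .25m)',np.round(M.T@(np.array(pos)-e)/.25,3))
    if Rg is not None: print('total turn (units 5deg)',np.round(np.degrees(R.from_matrix(M.T@Rg).as_rotvec())/5,2))
E
python3 -m jog '[[[0,0,-0.06],[0,0,-1],0.65],[[0,0,-0.06],[0,0,-1],0.65],[[0,0,-0.06],[0,0,-1],0.65],[[0,0,-0.06],[0,0,-1],0.65],[[0,0,-0.06],[0,0,-1],0.65]]'
python3 -m jog '[[[0,0,-0.06],[0,0,-1],0.65],[[0,0,0],[0,-1,0],0.65],[[0,0,0],[0,-1,0],0.65],[[0,0,0],[0,-1,0],0.65],[[0,0,0],[0,-1,0],0.65]]'
python3 -m jog '[[[0,0,0],[0,-1,0],0.65],[[0,0,0],[0,-1,0],0.65],[[0,0,0],[0,-1,0],0.65],[[0,0,0],[0,0,0],0.65]]'
python3 - <<'E'
from h import *
k=np.array([.508,.199,.235]); Rg=Rt(.123,np.radians(35))
go(k-.13*Rg[:,2],Rg)
E
```

```text
time_s: 1.72
ee_pos: [0.2502, 0.5727, 0.2997]
tool_rot: [-0.014, 1.0, 0.0, 0.0]
force: [-0.4, -0.7, -0.5]
gripper_width: 0.651
grasp_force: 0.0
time_s: 2.35
ee_pos: [0.2502, 0.5728, 0.3146]
tool_rot: [-0.055, 0.983, 0.01, 0.175]
force: [0.6, -0.2, -0.5]
gripper_width: 0.648
grasp_force: 0.0
time_s: 2.85
ee_pos: [0.2487, 0.572, 0.3129]
tool_rot: [-0.055, 0.952, 0.016, 0.299]
force: [0.0, 0.0, -0.5]
gripper_width: 0.649
grasp_force: 0.0
total shift (units .25m) [-0.525 -1.603  0.231]
total turn (units 5deg) [-0.08 -0.02 -0.07]
```

```bash
python3 -m jog '[[[-0.066,-0.2,0.029],[0,0,0],0.65],[[-0.066,-0.2,0.029],[0,0,0],0.65],[[-0.066,-0.2,0.029],[0,0,0],0.65],[[-0.066,-0.2,0.029],[0,0,0],0.65]]'
python3 -m jog '[[[-0.066,-0.2,0.029],[0,0,0],0.65],[[-0.066,-0.2,0.029],[0,0,0],0.65],[[-0.066,-0.2,0.029],[0,0,0],0.65],[[-0.066,-0.2,0.029],[0,0,0],0.65],[[0,0,0],[0,0,0],0.65]]'
python3 - <<'E'
from h import *
np.set_printoptions(precision=4,suppress=True)
w=cap('wrist'); save(w,'w1.png')
s=cap('side');t=cap('top')
for l in ['knob_a','roof_edge','hinge_a','tray']:
  for n,p in (('w',w),('s',s),('t',t)):
    for r in spot_point(p,l)[:3]:
      print(l,n,round(r['confidence'],2),np.round(r['position'],1),deproj(p,r['position']))
for n,p in (('w',w),('s',s),('t',t)):
  for r in cut_out(p,'salt_shaker')[:1]: print(n,r['rect'],deproj(p,r['rect'][:2]))
E
```

```text
time_s: 3.35
ee_pos: [0.3437, 0.3808, 0.3294]
tool_rot: [-0.053, 0.952, 0.017, 0.3]
force: [0.2, 0.2, -0.6]
gripper_width: 0.651
grasp_force: 0.0
time_s: 3.98
ee_pos: [0.4375, 0.1865, 0.3443]
tool_rot: [-0.048, 0.952, 0.016, 0.301]
force: [-0.9, 0.5, -0.2]
gripper_width: 0.65
grasp_force: 0.0
knob_a w 0.89 [ 93.  186.8] [ 0.5245 -0.0055  0.2429]
knob_a w 0.56 [330.7 194.3] [0.5111 0.2074 0.2448]
knob_a s 0.93 [281.5 199. ] [0.5093 0.2065 0.2379]
knob_a s 0.8 [351.6 192.2] [-0.2802  0.1077  0.7653]
knob_a t 0.59 [277.8 204.5] [0.3729 0.2447 0.4369]
knob_a t 0.57 [373.1 163.6] [ 0.5422 -0.2428  0.2429]
roof_edge w 0.97 [203.5 291.2] [0.3955 0.1468 0.3889]
roof_edge s 0.71 [311.4 166.9] [0.3726 0.1156 0.4312]
roof_edge s 0.24 [179.7 270.8] [0.4319 0.5575 0.0327]
roof_edge t 0.65 [297.6 175.4] [0.5548 0.0915 0.3186]
hinge_a w 0.96 [162.3 208.9] [ 0.7311 -0.0419  0.1109]
hinge_a w 0.57 [317.9 215. ] [0.7887 0.2252 0.0607]
hinge_a s 0.93 [279.7 195.1] [0.5212 0.2115 0.2458]
hinge_a s 0.82 [339.4 183.4] [ 0.801  -0.0248  0.099 ]
hinge_a t 0.91 [262.6 198.9] [0.7401 0.185  0.0027]
hinge_a t 0.86 [310.7 172.8] [0.6042 0.0122 0.2429]
tray w 0.64 [586.4  60.8] [0.4585 0.5456 0.0292]
tray w 0.63 [248.8  51.9] [0.5035 0.1009 0.0053]
tray s 0.74 [315.1 254.5] [-0.1551  0.1522  0.5511]
tray s 0.65 [277.8 193.7] [0.7856 0.2193 0.0804]
tray s 0.53 [285.1 198.1] [0.51   0.1946 0.2399]
tray t 0.59 [302.2 231. ] [0.5076 0.0953 0.0033]
s [272.1, 283.8, 11.9, 25.7] [0.308  0.2541 0.0558]
t [285.9, 275.1, 8.9, 20.6] [0.3094 0.2545 0.0629]
```

View pics/w1.png

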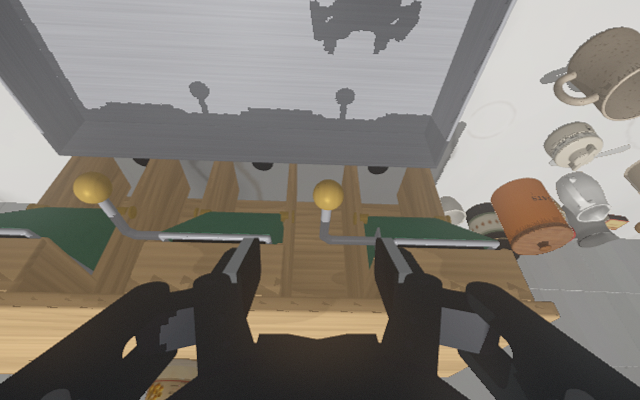

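The wrist view shows knob a at (328,195), between the finger planes, and knob b at (93,187). The roof edge runs below along row ~300. Next I'll get the exact knob centre.

```bash
python3 - <<'E'
from h import *
np.set_printoptions(precision=4,suppress=True)
w=cap('wrist');s=cap('side')
P={}
for l in ['knob_a']:
    r=spot_point(w,l)[:3]; q=spot_point(s,l)[:3]
hsv=cv2.cvtColor(w['image'],cv2.COLOR_RGB2HSV)
for n,(u,v) in dict(a=(328,195),b=(93,187)).items():
    yy,xx=np.mgrid[:400,:640]; m=((xx-u)**2+(yy-v)**2<20**2)&(hsv[...,1]>150)&(hsv[...,0]<30)&(w['depth']>0)
    d=w['depth'][m]; md=np.median(d); m&=(abs(w['depth']-md)<.02)
    A,c=T_wc(w); pts=np.c_[xx[m],yy[m],np.ones(m.sum())]@np.linalg.inv(w['camera_matrix']).T*w['depth'][m][:,None]
    W=pts@A.T+c
    from scipy.optimize import least_squares
    f=least_squares(lambda x:np.linalg.norm(W-x,axis=1)-.015,W.mean(0)+.01*(W.mean(0)-c)/np.linalg.norm(W.mean(0)-c),loss='soft_l1',f_scale=.001)
    print(n,m.sum(),f.x,np.sqrt(np.mean(f.fun**2))); P[n]=f.x
print('tri a w/s',tri([ray(w,(328.5,194.5)),ray(s,(281.5,199))]))
d=P['a']-P['b']; print(np.linalg.norm(d),'yaw',np.arctan2(-d[0],d[1]))
yaw=np.arctan2(-d[0],d[1]); Rg=Rt(yaw,np.radians(35)); go(P['a']-.003*Rg[:,2],Rg)
E
```

```text
return _methods._mean(a, axis=axis, dtype=dtype,
  ret = ret.dtype.type(ret / rcount)
<stdin>:14: RuntimeWarning: Mean of empty slice.
  ret = um.true_divide(
Traceback (most recent call last):
ValueError: Initial guess is outside of provided bounds
```

```bash
python3 - <<'E'
from h import *
from scipy.optimize import least_squares
np.set_printoptions(precision=4,suppress=True)
w=cap('wrist');s=cap('side')
P={};A,c=T_wc(w);yy,xx=np.mgrid[:400,:640]
for n,(u,v) in dict(a=(328,195),b=(93,187)).items():
    m=((xx-u)**2+(yy-v)**2<12**2)&(w['depth']>0)
    W=(np.c_[xx[m],yy[m],np.ones(m.sum())]@np.linalg.inv(w['camera_matrix']).T*w['depth'][m][:,None])@A.T+c
    mu=np.median(W,0); x0=mu+.013*(mu-c)/np.linalg.norm(mu-c)
    f=least_squares(lambda x:np.linalg.norm(W-x,axis=1)-.015,x0,loss='soft_l1',f_scale=.001)
    print(n,m.sum(),mu,f.x,np.sqrt(np.mean((np.linalg.norm(W-f.x,axis=1)-.015)**2))); P[n]=f.x
print('tri a w/s',tri([ray(w,(328.5,194.5)),ray(s,(281.5,199))]))
d=P['a']-P['b']; yaw=np.arctan2(-d[0],d[1]); print(np.linalg.norm(d),'yaw',yaw)
Rg=Rt(yaw,np.radians(35)); go(P['a']-.003*Rg[:,2],Rg)
E
```

```text
a 435 [0.5116 0.2102 0.2414] [0.5225 0.2069 0.2349] 0.08716775784395368
b 435 [ 0.5269 -0.0025  0.2392] [ 0.5345 -0.013   0.2351] 0.0007271736577373813
tri a w/s [0.5087 0.2085 0.2406]
0.22028712301424314 yaw 0.05428076761199749
total shift (units .25m) [-0.043  0.025  0.543]
total turn (units 5deg) [ 0.38 -0.    0.54]
```

```bash
python3 -m jog '[[[-0.01,0.006,0.1],[0.2,0,0.3],0.65],[[-0.01,0.006,0.1],[0,0,0],0.65],[[-0.01,0.006,0.1],[0,0,0],0.65],[[0,0,0],[0,0,0],0.65]]'
cat > fit.py <<'E'
from h import *
from scipy.optimize import least_squares
def fit(n,yaw,tilt=35):
    w=cap('wrist'); save(w,n); A,c=T_wc(w);yy,xx=np.mgrid[:400,:640]
    h=cv2.cvtColor(w['image'],cv2.COLOR_RGB2HSV).astype(int)
    out=[]
    m=((h[...,1]>120)&(h[...,0]>15)&(h[...,0]<32)&(h[...,2]>90)).astype(np.uint8)
    k,L,st,ct=cv2.connectedComponentsWithStats(cv2.morphologyEx(m,cv2.MORPH_OPEN,np.ones((7,7))))
    for i in range(1,k):
        a=st[i]
        if a[4]<300 or not .6<a[2]/a[3]<1.6: continue
        mm=(L==i)&(w['depth']>0)
        if mm.sum()<100: continue
        W=(np.c_[xx[mm],yy[mm],np.ones(mm.sum())]@np.linalg.inv(w['camera_matrix']).T*w['depth'][mm][:,None])@A.T+c
        mu=np.median(W,0); x0=mu+.013*(mu-c)/np.linalg.norm(mu-c)
        f=least_squares(lambda x:np.linalg.norm(W-x,axis=1)-.015,x0,loss='soft_l1',f_scale=.001)
        res=np.median(abs(np.linalg.norm(W-f.x,axis=1)-.015))
        print('blob',ct[i].round(),a[2:],'centre',f.x.round(4),'med res',round(res,4))
        out.append((res,f.x))
    e=np.array(w['obs']['ee_pos']); 
    g=[x for r,x in out if r<.004]
    if g:
        x=min(g,key=lambda x:np.linalg.norm(x-e)); Rg=Rt(yaw,np.radians(tilt)); go(x-.003*Rg[:,2],Rg,w['obs'])
    return out
E
python3 -c "
from fit import *
fit('w2.png',.08)"
```

```text
time_s: 5.68
ee_pos: [0.4832, 0.1995, 0.2829]
tool_rot: [-0.038, 0.954, 0.012, 0.298]
force: [-0.7, -0.3, -0.1]
gripper_width: 0.651
grasp_force: 0.0
blob [321. 218.] [  41   39 1300] centre [0.5226 0.2066 0.2351] med res 0.0003
blob [ 15. 218.] [ 37  33 924] centre [ 0.5344 -0.0132  0.2352] med res 0.0005
total shift (units .25m) [-0.022  0.016  0.235]
total turn (units 5deg) [-0.01 -0.05  0.  ]
```

View pics/w2.png

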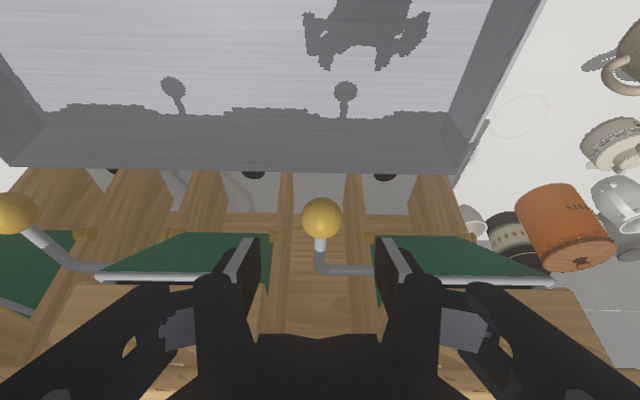

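The wrist view puts knob a at (321,218), centred between the fingers. Knobs a and b fit at z=0.235 and 220 mm apart, so the yaw is 0.054. I'll close in, tare the force, grip knob a, then tilt by 0.14 rad.

```bash
cat >> h.py <<'E'
def force(n=12):
    f=[]
    for _ in range(n):
        vision.capture('wrist'); f.append(sensors.get_obs()['force'])
    f=np.array(f); return f.mean(0),f.std(0)/np.sqrt(n)
YAW=.0543
KN={'a':np.array([.5226,.2066,.2351]),'b':np.array([.5345,-.0131,.2352]),'c':np.array([.5464,-.2328,.2352])}
XR=np.array([np.cos(YAW),np.sin(YAW),0]);Z=np.array([0,0,1.])
def arc(k,th): # knob centre and forward tangent at tilt th
    a=np.arctan2(.065,-.125)+th; h=KN[k]+.125*XR-.065*Z
    return h+.141*(np.cos(a)*XR+np.sin(a)*Z), -np.sin(a)*XR+np.cos(a)*Z
E
python3 -m jog '[[[-0.006,0.004,0.06],[0.18,0,0.25],0.65],[[-0.006,0.004,0.06],[0,0,0],0.65],[[-0.006,0.004,0.06],[0,0,0],0.65],[[-0.006,0.004,0.055],[0,0,0],0.65],[[0,0,0],[0,0,0],0.65]]'
python3 - <<'E'
from h import *
f,s=force(); print(f.round(2),s.round(2)); Rg=Rt(YAW,np.radians(35)); go(KN['a']-.003*Rg[:,2],Rg)
E
```

```text
time_s: 6.35
ee_pos: [0.522, 0.206, 0.2387]
tool_rot: [-0.025, 0.954, 0.008, 0.299]
force: [-0.2, -1.7, 0.8]
gripper_width: 0.649
grasp_force: 0.0
[0.09 0.14 0.05] [0.19 0.11 0.14]
total shift (units .25m) [0.012 0.001 0.008]
total turn (units 5deg) [-0.    0.   -0.01]
```

```bash
python3 -m jog '[[[0.012,0,0.008],[0,0,0],0.65],[[0,0,0],[0,0,0],0],[[0,0,0],[0,0,0],0],[[0,0,0],[0,0,0],0],[[0,0,0],[0,0,0],0]]' 40
python3 - <<'E'
from h import *
f,s=force(4); print(f.round(2)); o=sensors.get_obs(); print(o['gripper_width'],o['grasp_force'],o['ee_pos'])
Rg=Rt(YAW,np.radians(35)); go(arc('a',.14)[0]-.003*Rg[:,2]); print(arc('a',.14))
E
```

```text
time_s: 7.58
ee_pos: [0.5191, 0.2058, 0.2365]
tool_rot: [-0.026, 0.954, 0.008, 0.299]
force: [-7.7, -0.6, 6.3]
gripper_width: -0.001
grasp_force: 4.9
[-8.96 -1.68  5.33]
0.0017100161187723103 4.887853190302849 [0.51913842 0.20584828 0.23646543]
total shift (units .25m) [0.059 0.002 0.042]
(array([0.51466072, 0.20616847, 0.21705777]), array([-0.33254301, -0.01807485, -0.94291487]))
```

```bash
python3 - <<'E'
from h import *
w=cap('wrist'); im=cv2.resize(w['image'][150:350,200:440],(720,600),interpolation=cv2.INTER_CUBIC); cv2.imwrite('pics/w3.png',im[:,:,::-1])
print(sensors.get_obs()['time_s'])
E
```

```text
7.825
```

View pics/w3.png

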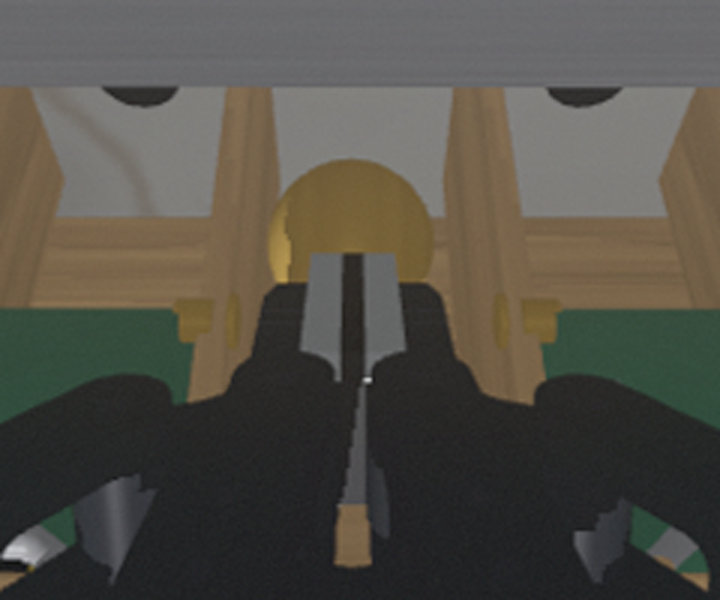

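```bash
python3 - <<'E'
from fit import *
np.set_printoptions(precision=4,suppress=True)
for r,x in fit('w4.png',YAW):
    o=sensors.get_obs(); print(r,'in tool mm',1e3*R.from_quat(o['tool_rot']).as_matrix().T@(x-np.array(o['ee_pos'])))
w=cap('wrist'); print(w['tool_from_camera']); A,c=T_wc(w); M=R.from_quat(w['obs']['tool_rot']).as_matrix()
for uv in [(317,240),(308,236),(325,236),(317,215),(317,205),(295,228),(340,228)]:
    print(uv, 1e3*M.T@(deproj(w,uv)-np.array(w['obs']['ee_pos'])))
E
```

```text
blob [316. 223.] [  55   40 1545] centre [0.5188 0.2063 0.2272] med res 0.0003
total shift (units .25m) [0.022 0.002 0.018]
total turn (units 5deg) [-0.01 -0.04 -0.  ]
0.0002784712777257172 in tool mm [5.5112 0.5106 7.391 ]
[[ 0.0006 -0.9655 -0.2604  0.0655]
 [ 1.      0.0005  0.0007  0.0006]
 [-0.0005 -0.2604  0.9655 -0.1499]
 [ 0.      0.      0.      1.    ]]
(317, 240) [ 10.9785   0.6274 -19.318 ]
(308, 236) [ 11.0621  -3.5703 -14.7232]
(325, 236) [ 10.9534   4.3677 -14.4449]
(317, 215) [17.0614  0.6267 -1.5804]
(317, 205) [20.3755  0.6258  4.9983]
(295, 228) [ 10.0822 -10.5559  -1.4896]
(340, 228) [ 9.7443 12.3998 -0.5581]
```

The crop shows the shut fingertips resting on top of the ball, at (317,234) against the ball centre at (316,223). In the tool frame the tips are at z≈-8 mm, not +22. The depth and the contact force both say so. So the working grasp point is about 27 mm behind the reported TCP. I'll back off, reopen and go 30 mm deeper.

```bash
sed -i 's/x-.003\*Rg/x+.027*Rg/' fit.py
python3 -m jog '[[[0,0,-0.1],[0,0,0],0.0],[[0,0,-0.12],[0,0,0],0.3],[[0,0,0],[0,0,0],0.65],[[0,0,0],[0,0,0],0.65],[[0,0,0],[0,0,0],0.65]]'
python3 - <<'E'
from fit import *
fit('w5.png',YAW)
print(sensors.get_obs()['gripper_width'])
E
```

```text
time_s: 8.55
ee_pos: [0.489, 0.2043, 0.2807]
tool_rot: [-0.025, 0.954, 0.008, 0.3]
force: [0.3, -0.7, 0.9]
gripper_width: 0.648
grasp_force: 0.0
blob [316. 215.] [  42   41 1380] centre [0.5226 0.2066 0.2351] med res 0.0003
blob [ 11. 221.] [ 28  29 603] centre [ 0.5344 -0.0133  0.2352] med res 0.0005
total shift (units .25m) [-0.006  0.002  0.334]
total turn (units 5deg) [-0.01 -0.03 -0.01]
0.6504887791734782
```

View pics/w5.png

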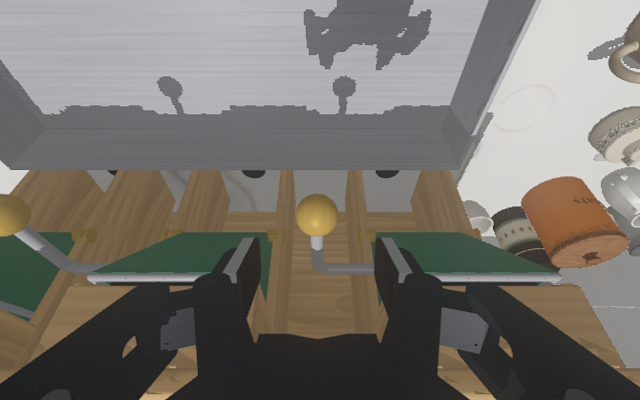

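```bash
python3 -m jog '[[[-0.002,0,0.09],[0,0,0],0.65],[[-0.002,0.001,0.09],[0,0,0],0.65],[[-0.002,0.001,0.09],[0,0,0],0.65],[[0,0,0.064],[0,0,0],0.65],[[0,0,0],[0,0,0],0.65]]'
python3 - <<'E'
from h import *
f,s=force(8); print(f.round(2),s.round(2)); Rg=Rt(YAW,np.radians(35)); go(KN['a']+.027*Rg[:,2],Rg)
E
python3 -m jog '[[[0,0,0],[0,0,0],0],[[0,0,0],[0,0,0],0],[[0,0,0],[0,0,0],0],[[0,0,0],[0,0,0],0]]' 40
python3 - <<'E'
from h import *
f,s=force(3); print(f.round(2)); o=sensors.get_obs(); print(o['gripper_width'],o['grasp_force'],o['ee_pos'])
Rg=Rt(YAW,np.radians(35)); go(arc('a',.14)[0]+.027*Rg[:,2])
E
```

```text
time_s: 9.22
ee_pos: [0.5378, 0.2072, 0.2125]
tool_rot: [-0.025, 0.954, 0.008, 0.299]
force: [-1.1, -0.1, 0.2]
gripper_width: 0.651
grasp_force: 0.0
[0.21 0.12 0.43] [0.19 0.21 0.17]
total shift (units .25m) [ 0.008 -0.002  0.007]
total turn (units 5deg) [ 0.    0.01 -0.01]
time_s: 10.12
ee_pos: [0.5379, 0.2064, 0.2146]
tool_rot: [-0.025, 0.953, 0.007, 0.3]
force: [-4.4, -3.4, 3.1]
gripper_width: 0.325
grasp_force: 39.0
[-3.75 -3.52  3.2 ]
0.32486339748989707 39.012168645858765 [0.53790385 0.20638963 0.21465039]
total shift (units .25m) [0.071 0.004 0.047]
```

```bash
python3 -m jog '[[[0.023,0,0.014],[0,0,0],0],[[0.023,0,0.014],[0,0,0],0],[[0.022,0,0.014],[0,0,0],0],[[0,0,0],[0,0,0],0],[[0,0,0],[0,0,0],0]]'
cat > feel.py <<'E'
from h import *
import sys
def feel(k,tare,n=14):
    o0=sensors.get_obs(); f,s=force(n); o=sensors.get_obs(); M=R.from_quat(o['tool_rot']).as_matrix()
    h=KN[k]+.125*XR-.065*Z; b=np.array(o['ee_pos'])-.027*M[:,2]-h
    th=np.arctan2(b@Z,b@XR)-np.arctan2(.065,-.125); rad=np.hypot(b@Z,b@XR)
    t=arc(k,th)[1]; print(k,'theta',round(th,3),'rad',round(rad,4),'f',f.round(2),'tangential',round(float((f-tare)@t),2),'+-',s.max().round(2),'grip',o['gripper_width'],o['grasp_force'],'t',o['time_s'])
E
python3 -c "
from feel import *
feel('a',np.array([.15,.13,.2]))"
```

```text
time_s: 10.9
ee_pos: [0.5303, 0.206, 0.1966]
tool_rot: [-0.025, 0.953, 0.007, 0.301]
force: [-4.2, -5.5, 3.9]
gripper_width: 0.322
grasp_force: 40.0
a theta 0.129 rad 0.1414 f [-3.5  -5.01  3.54] tangential -1.79 +- 0.16 grip 0.3265258740681663 39.96625363826752 t 11.6
```

```bash
python3 -m jog '[[[0.0035,-0.008,-0.005],[0,0,0],0],[[0,0,0],[0,0,0],0],[[0,0,0],[0,0,0],0]]'
python3 -c "
from feel import *
feel('a',np.array([.15,.13,.2]))"
```

```text
time_s: 11.98
ee_pos: [0.5311, 0.2061, 0.1989]
tool_rot: [-0.025, 0.953, 0.009, 0.303]
force: [4.9, 1.1, 0.2]
gripper_width: 0.33
grasp_force: 39.8
a theta 0.113 rad 0.1416 f [5.81 1.22 0.11] tangential -1.97 +- 0.18 grip 0.3242561153869953 39.835885763168335 t 12.675
```

```bash
python3 -m jog '[[[-0.024,0.004,-0.012],[0,0,0],0],[[-0.024,0.004,-0.012],[0,0,0],0],[[-0.022,0,-0.013],[0,0,0],0.3],[[0,0,0],[0,0,0],0.65],[[0,0,0],[0,0,0],0.65]]'
python3 -m jog '[[[0,0,0],[0,0,0],0.65],[[0,0,-0.2],[0,0,0],0.65],[[0,0,-0.2],[0,0,0],0.65],[[0,-0.22,0],[0,0,0],0.65],[[0,-0.22,0],[0,0,0],0.65]]'
python3 -m jog '[[[0,-0.22,0],[0,0,0],0.65],[[0,-0.22,0],[0,0,0],0.65],[[0,0,0],[0,0,0],0.65]]'
python3 - <<'E'
from fit import *
fit('w6.png',YAW)
f,s=force(6); print(f.round(2),s.round(2))
E
```

```text
time_s: 13.3
ee_pos: [0.5371, 0.2081, 0.2136]
tool_rot: [-0.026, 0.954, 0.009, 0.299]
force: [0.3, -0.1, 0.2]
gripper_width: 0.645
grasp_force: 0.0
time_s: 13.92
ee_pos: [0.4862, 0.0956, 0.2977]
tool_rot: [-0.028, 0.953, 0.009, 0.302]
force: [1.1, -1.1, -0.5]
gripper_width: 0.65
grasp_force: 0.0
time_s: 14.3
ee_pos: [0.4925, -0.0199, 0.2964]
tool_rot: [-0.021, 0.953, 0.007, 0.301]
force: [0.7, 1.1, -0.5]
gripper_width: 0.648
grasp_force: 0.0
blob [617. 203.] [  49   39 1596] centre [0.5223 0.2067 0.2352] med res 0.0004
blob [322. 205.] [  38   38 1180] centre [ 0.5344 -0.0131  0.2351] med res 0.0003
blob [ 21. 212.] [ 33  28 679] centre [ 0.5462 -0.2326  0.2351] med res 0.0004
total shift (units .25m) [0.003 0.02  0.405]
total turn (units 5deg) [-0.07  0.   -0.1 ]
[-0.26  0.09 -0.18] [0.19 0.17 0.11]
```

```bash
python3 -m jog '[[[0.001,0.006,0.12],[-0.07,0,-0.1],0.65],[[0.001,0.007,0.12],[0,0,0],0.65],[[0.001,0.007,0.1],[0,0,0],0.65],[[0,0,0.065],[0,0,0],0.65],[[0,0,0],[0,0,0],0.65]]'
python3 - <<'E'
from h import *
f,s=force(4); print(f.round(2),s.round(2)); Rg=Rt(YAW,np.radians(35)); go(KN['b']+.027*Rg[:,2],Rg)
E
python3 -m jog '[[[0,0,0],[0,0,0],0],[[0,0,0],[0,0,0],0],[[0,0,0],[0,0,0],0],[[0,0,0],[0,0,0],0]]' 40
python3 -m jog '[[[0.023,0,0.014],[0,0,0],0],[[0.023,0,0.014],[0,0,0],0],[[0.022,0,0.014],[0,0,0],0],[[0,0,0],[0,0,0],0],[[0,0,0],[0,0,0],0]]'
python3 -c "
from feel import *
feel('b',np.array([0,.1,.1]))"
```

```text
time_s: 15.28
ee_pos: [0.5488, -0.0047, 0.2112]
tool_rot: [-0.032, 0.954, 0.011, 0.299]
force: [-0.4, 0.9, 0.9]
gripper_width: 0.65
grasp_force: 0.0
[ 0.18  0.18 -0.2 ] [0.18 0.23 0.1 ]
total shift (units .25m) [ 0.004 -0.025  0.003]
total turn (units 5deg) [0.07 0.02 0.1 ]
time_s: 15.98
ee_pos: [0.5499, -0.0133, 0.2151]
tool_rot: [-0.027, 0.953, 0.002, 0.301]
force: [-7.9, -15.4, 6.1]
gripper_width: 0.327
grasp_force: 38.6
time_s: 16.6
ee_pos: [0.5431, -0.0136, 0.1977]
tool_rot: [-0.027, 0.953, 0.002, 0.302]
force: [-8.6, -15.9, 7.3]
gripper_width: 0.327
grasp_force: 39.5
b theta 0.12 rad 0.141 f [ -8.44 -15.86   7.92] tangential -4.05 +- 0.11 grip 0.32677184285546856 39.48732912540436 t 17.3
```

```bash
python3 -m jog '[[[0.002,-0.01,-0.003],[0,0,0],0],[[0.002,-0.01,-0.0025],[0,0,0],0],[[0,0,0],[0,0,0],0],[[0,0,0],[0,0,0],0]]'
python3 -c "
from feel import *
feel('b',np.array([0,.1,.1]))"
```

```text
time_s: 17.8
ee_pos: [0.5431, -0.0135, 0.1982]
tool_rot: [-0.03, 0.952, 0.008, 0.304]
force: [4.6, -4.0, 3.2]
gripper_width: 0.325
grasp_force: 39.6
b theta 0.119 rad 0.1412 f [ 5.07 -3.71  2.81] tangential -4.25 +- 0.14 grip 0.32760084849661797 39.616631269454956 t 18.5
```

Tin b pulls about 4.2 N against 1.9 N for tin a, and one lemon should give only 2.5 N. So tin b is the full one, and I already hold its knob. Next I'll work out the pour arc, with the tool tilt going from 35° to 50° so the knob's arm stays clear of the fingers.

```bash
python3 - <<'E'
from h import *
ths=np.linspace(.12,1.17,16); ti=np.radians(np.linspace(35,50,16))
P=[(arc('b',a)[0]+.027*Rt(YAW,t)[:,2],Rt(YAW,t)) for a,t in zip(ths,ti)]
for (p,M),(q,N),a in zip(P,P[1:],ths[1:]):
    print(round(a,2),np.round(M.T@(q-p)/.25,3),np.round(np.degrees(R.from_matrix(M.T@N).as_rotvec())/5,2),q.round(3))
E
```

```text
0.19 [0.03  0.    0.023] [ 0.  -0.2 -0. ] [ 0.54  -0.013  0.189]
0.26 [ 0.029 -0.     0.025] [-0.  -0.2 -0. ] [ 0.538 -0.013  0.179]
0.33 [ 0.027 -0.     0.027] [ 0.  -0.2  0. ] [ 0.537 -0.013  0.17 ]
0.4 [0.026 0.    0.028] [-0.  -0.2  0. ] [ 0.536 -0.013  0.16 ]
0.47 [ 0.024 -0.     0.03 ] [ 0.  -0.2 -0. ] [ 0.536 -0.013  0.151]
0.54 [ 0.023 -0.     0.031] [-0.  -0.2 -0. ] [ 0.536 -0.013  0.141]
0.61 [0.021 0.    0.032] [ 0.  -0.2  0. ] [ 0.538 -0.013  0.132]
0.68 [0.019 0.    0.033] [ 0.  -0.2  0. ] [ 0.54  -0.013  0.122]
0.75 [0.018 0.    0.034] [-0.  -0.2 -0. ] [ 0.542 -0.013  0.113]
0.82 [ 0.016 -0.     0.035] [ 0.  -0.2 -0. ] [ 0.546 -0.012  0.104]
0.89 [0.014 0.    0.036] [ 0.  -0.2 -0. ] [ 0.55  -0.012  0.095]
0.96 [0.012 0.    0.037] [ 0.  -0.2  0. ] [ 0.554 -0.012  0.087]
1.03 [ 0.01  -0.     0.038] [-0.  -0.2 -0. ] [ 0.559 -0.012  0.078]
1.1 [0.008 0.    0.038] [-0.  -0.2 -0. ] [ 0.565 -0.011  0.071]
1.17 [ 0.006 -0.     0.039] [ 0.  -0.2  0. ] [ 0.571 -0.011  0.063]
```

```bash
python3 -m jog '[[[0.03,0,0.023],[0,-0.2,0],0],[[0.029,0,0.025],[0,-0.2,0],0],[[0.027,0,0.027],[0,-0.2,0],0],[[0.026,0,0.028],[0,-0.2,0],0],[[0.024,0,0.03],[0,-0.2,0],0]]' 50
python3 -c "
from feel import *
feel('b',np.array([0,.1,.1]),6)"
```

```text
time_s: 19.12
ee_pos: [0.5332, -0.014, 0.1484]
tool_rot: [-0.029, 0.939, 0.009, 0.342]
force: [-1.5, -5.7, 2.9]
gripper_width: 0.32
grasp_force: 50.4
b theta -5.796 rad 0.1437 f [-1.05 -5.22  3.32] tangential -3.24 +- 0.55 grip 0.32335211232718813 51.57552123069763 t 19.425
```

```bash
python3 -m jog '[[[0.023,0,0.031],[0,-0.2,0],0],[[0.021,0,0.032],[0,-0.2,0],0],[[0.019,0,0.033],[0,-0.2,0],0],[[0.018,0,0.034],[0,-0.2,0],0],[[0.016,0,0.035],[0,-0.2,0],0]]'
python3 -m jog '[[[0.014,0,0.036],[0,-0.2,0],0],[[0.012,0,0.037],[0,-0.2,0],0],[[0.01,0,0.038],[0,-0.2,0],0],[[0.008,0,0.038],[0,-0.2,0],0],[[0.006,0,0.039],[0,-0.2,0],0]]'
python3 -m jog '[[[0,0,0],[0,0,0],0],[[0,0,0],[0,0,0],0],[[0,0,0],[0,0,0],0],[[0,0,0],[0,0,0],0]]'
python3 - <<'E'
from feel import *
feel('b',np.array([0,.1,.1]),6)
w=cap('wrist');s=cap('side'); cv2.imwrite('pics/p1.png',np.vstack([w['image'],cv2.resize(s['image'][150:300,200:440],(640,400))])[::,::,::-1][::,:,:][:800:2,::1][:, :640])
E
```

```text
time_s: 20.05
ee_pos: [0.5424, -0.0135, 0.1009]
tool_rot: [-0.028, 0.924, 0.01, 0.382]
force: [-1.6, -5.2, 2.8]
gripper_width: 0.321
grasp_force: 53.2
time_s: 20.68
ee_pos: [0.568, -0.0121, 0.0588]
tool_rot: [-0.027, 0.907, 0.012, 0.42]
force: [-6.0, -6.7, -5.1]
gripper_width: 0.32
grasp_force: 54.5
time_s: 21.18
ee_pos: [0.5679, -0.0121, 0.0591]
tool_rot: [-0.028, 0.907, 0.011, 0.42]
force: [-1.9, -7.8, -0.9]
gripper_width: 0.318
grasp_force: 54.1
b theta -5.108 rad 0.1461 f [-1.47 -8.37 -0.25] tangential -0.97 +- 0.27 grip 0.3206401728413292 54.028462171554565 t 21.475
```

View pics/p1.png

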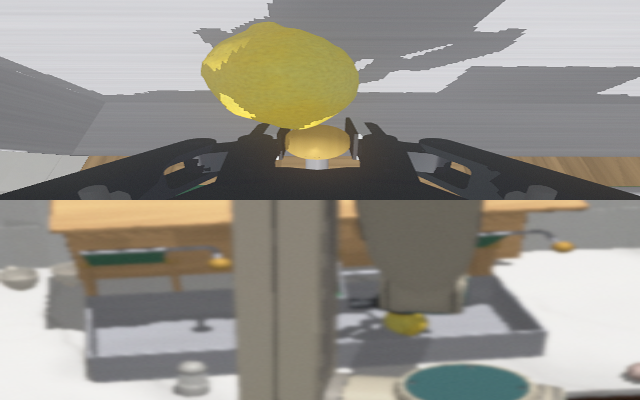

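The wrist half shows one lemon in the tray just in front of the jaws, at about (280,150 in full rows); the arm hides the rest. I'll push on to the stop and count the lemons from the top.

```bash
python3 -m jog '[[[0.003,0,0.016],[0,0,0],0],[[0,0,0],[0,0,0],0],[[0,0,0],[0,0,0],0],[[0,0,0],[0,0,0],0]]'
python3 - <<'E'
from feel import *
feel('b',np.array([0,.1,.1]),4)
t=cap('top'); w=cap('wrist')
a=cv2.resize(t['image'][120:270,200:440],(640,400)); cv2.imwrite('pics/p2.png',cv2.resize(np.vstack([a,w['image']]),(480,600))[:,:,::-1])
E
```

```text
time_s: 22.08
ee_pos: [0.5709, -0.0119, 0.0564]
tool_rot: [-0.027, 0.907, 0.012, 0.421]
force: [-0.8, -5.8, 0.3]
gripper_width: 0.319
grasp_force: 54.4
b theta -5.081 rad 0.1456 f [-0.45 -5.91  0.28] tangential -0.65 +- 0.22 grip 0.32179997353581735 54.43006379289727 t 22.275
```

View pics/p2.png

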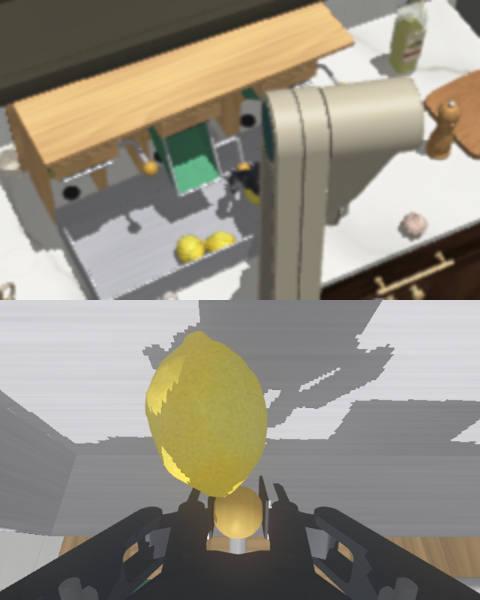

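The top half shows two lemons in the tray at about (190,248) and (220,241), the third beside the jaws, and the inside of tin b empty. I'll reverse the arc.

```bash
python3 -m jog '[[[-0.003,0,-0.016],[0,0,0],0],[[-0.006,0,-0.039],[0,0.2,0],0],[[-0.008,0,-0.038],[0,0.2,0],0],[[-0.01,0,-0.038],[0,0.2,0],0],[[-0.012,0,-0.037],[0,0.2,0],0]]'
python3 -m jog '[[[-0.014,0,-0.036],[0,0.2,0],0],[[-0.016,0,-0.035],[0,0.2,0],0],[[-0.018,0,-0.034],[0,0.2,0],0],[[-0.019,0,-0.033],[0,0.2,0],0],[[-0.021,0,-0.032],[0,0.2,0],0]]'
python3 -m jog '[[[-0.023,0,-0.031],[0,0.2,0],0],[[-0.024,0,-0.03],[0,0.2,0],0],[[-0.026,0,-0.028],[0,0.2,0],0],[[-0.027,0,-0.027],[0,0.2,0],0],[[-0.029,0,-0.025],[0,0.2,0],0]]'
python3 -m jog '[[[-0.03,0,-0.023],[0,0.2,0],0],[[0,0,0],[0,0,0],0],[[0,0,0],[0,0,0],0]]'
python3 -c "
from feel import *
feel('b',np.array([0,.1,.1]),12)"
```

```text
time_s: 23.0
ee_pos: [0.5464, -0.0132, 0.0923]
tool_rot: [-0.028, 0.921, 0.011, 0.389]
force: [4.2, -4.8, -1.0]
gripper_width: 0.32
grasp_force: 53.9
time_s: 23.62
ee_pos: [0.5329, -0.014, 0.1383]
tool_rot: [-0.029, 0.937, 0.01, 0.349]
force: [4.8, -4.1, -1.2]
gripper_width: 0.323
grasp_force: 51.7
time_s: 24.25
ee_pos: [0.5353, -0.0139, 0.1851]
tool_rot: [-0.029, 0.951, 0.008, 0.307]
force: [5.0, -4.6, -2.9]
gripper_width: 0.319
grasp_force: 50.1
time_s: 24.62
ee_pos: [0.5377, -0.0137, 0.1936]
tool_rot: [-0.029, 0.954, 0.008, 0.299]
force: [1.1, -5.7, -0.5]
gripper_width: 0.319
grasp_force: 50.2
b theta 0.16 rad 0.1447 f [ 1.87 -5.85 -0.69] tangential 0.27 +- 0.14 grip 0.3170216819243432 50.114166140556335 t 25.225
```

```bash
python3 -m jog '[[[-0.026,0,-0.014],[0,0,0],0],[[-0.026,0,-0.014],[0,0,0],0],[[-0.024,0,-0.012],[0,0,0],0],[[0,0,0],[0,0,0],0],[[0,0,0],[0,0,0],0.4]]'
python3 -m jog '[[[0,0,0],[0,0,0],0.65],[[0,0,0],[0,0,0],0.65],[[0,0,0],[0,0,0],0.65],[[0,0,-0.1],[0,0,0],0.65],[[0,0,-0.15],[0,0,0],0.65]]'
python3 -m jog '[[[0,0,-0.2],[0,0,0],0.65],[[0,0,-0.1],[0,0,0],0.65],[[0,0,0],[0,0,0],0.65],[[0,0,0],[0,0,0],0.65]]'
python3 - <<'E'
from fit import *
fit('w7.png',YAW); t=cap('top'); o=sensors.get_obs(); print(o['force'],o['time_s'])
a=cv2.resize(t['image'][120:270,200:440],(640,400)); cv2.imwrite('pics/p3.png',cv2.resize(np.vstack([a,cv2.imread('pics/w7.png')[:,:,::-1]]),(480,600))[:,:,::-1])
E
```

```text
time_s: 25.85
ee_pos: [0.5472, -0.0112, 0.2125]
tool_rot: [-0.031, 0.954, 0.011, 0.299]
force: [0.5, -0.3, -0.6]
gripper_width: 0.4
grasp_force: 0.0
time_s: 26.48
ee_pos: [0.5118, -0.0137, 0.2642]
tool_rot: [-0.031, 0.954, 0.01, 0.299]
force: [1.3, -1.2, 1.3]
gripper_width: 0.652
grasp_force: 0.0
time_s: 26.98
ee_pos: [0.4698, -0.0167, 0.3254]
tool_rot: [-0.03, 0.954, 0.01, 0.299]
force: [-0.5, 0.4, 0.4]
gripper_width: 0.653
grasp_force: 0.0
blob [267.  68.] [ 32  30 707] centre [ 0.5251 -0.0705  0.0426] med res 0.0021
blob [283.  90.] [ 25  21 316] centre [ 0.543  -0.0595  0.045 ] med res 0.0015
blob [315. 196.] [ 32  32 863] centre [ 0.5344 -0.013   0.2352] med res 0.0003
blob [568. 197.] [  43   33 1133] centre [0.5224 0.2068 0.2352] med res 0.0004
total shift (units .25m) [-0.006 -0.003  0.552]
total turn (units 5deg) [ 0.08 -0.03  0.09]
[0.07465095 0.43500981 0.08404344] 27.075
```

View pics/p3.png

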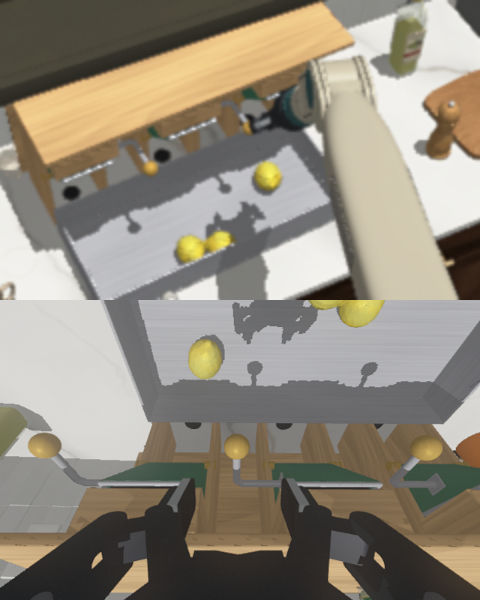

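All three lemons are in the tray, two at about (190–220,245) and one at (267,176). The knobs of tins a and b measure at their rest height of 0.235 m. Tin c was never touched, and the gripper is clear.

```bash
python3 -m jog '[[[0,0,0],[0,0,0],0.65],[[0,0,0],[0,0,0],0.65],[[0,0,0],[0,0,0],0.65],[[0,0,0],[0,0,0],0.65],[[0,0,0],[0,0,0],0.65]]' && python3 -c "
from h import *
print(job.finish_job())"
```

```text
time_s: 27.7
ee_pos: [0.4701, -0.0169, 0.3268]
tool_rot: [-0.031, 0.953, 0.01, 0.3]
force: [-0.0, -0.1, -0.4]
gripper_width: 0.652
grasp_force: 0.0
the job is handed in; nothing more can be done
None
```

The middle tin (tin_b) was the full one: its three lemons are in the steel tray, all tins are shut and let go, and I handed the job in at about 28 s; no verdict came back.

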